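# Lock the burnishing machine's carriage and start it

### The arm

A 6-joint arm with a two-finger parallel gripper is mounted at the origin on the work surface. World frame = base frame: x ahead of the robot, y to its left, z up, the work surface at z = 0. Lengths are in m, angles in degrees, forces in N, time in s.
With the tool pointing down it reaches from about 0.3 to 0.75 m from the base axis. Payload 8.5 kg.
Tool frame: the origin (TCP) lies between the finger pads; the fingertips stand 17 mm ahead of it and the grasp point (between the pads) lies 2 mm behind it (env.tip_reach is the distance from the TCP to the fingertips, in m); z points along the fingers, y is the line along which they close (so a half turn about z gives the same grasp; the last joint's range is limited). The gripper opens to 85 mm and grips with 20 to 120 N. Pads are 22 mm wide; open, the fingers measure 114 mm over their backs; the gripper's body (76 mm by 85 mm) begins 54 mm behind the grasp point. The pads swing forward as they close: fully open they stand 13 mm farther back than shut.
Start: joints at [-81.836, 21.807, 74.336, -0, 83.858, -12.336], TCP at [0.193, -0.515, 0.248] pointing down, gripper open.
Joint ranges: [-178.18, 178.18], [-50.72, 133.34], [12.68, 142.11], [-81.47, 261.47], [9.98, 163.14], [-165.26, 165.26]. Speed limits (degrees/s): [136.94, 136.94, 180, 180, 180, 180].

### API

Orientations are given as a 3x3 rotation matrix whose columns are the frame's x, y, z axes.
In Python, from rig import env, viewer gives the robot as it stands.
- The arm moves only by the tool move_arm, never from a script. Its argument "motion" is a list of rows, each a list of 2 entries, a list of its own where there are three numbers: the shift along the tool's x, y, z normalised to -1 to 1, where 1 is 50 mm, then the turn, a rotation vector about the tool's x, y, z normalised to -1 to 1, where 1 is 8 degrees. A call has 1 to 20 rows; each row shifts and turns the commanded pose from where the row before left it, along the tool's axes as they then stand; what a row does not reach is not made up. A row lasts 1/10 s, in which the tool goes at most 50 mm and 8.59 degrees, less where a joint would pass 70% of its speed; a pose out of reach is approached as far as the arm can. A call with a number of a shift or a turn outside -1 to 1 is refused whole. A call with a gripper value outside its range is refused whole. "claw" is the closure, from 0 (fully open) to 1 (shut), set as the call begins (left out, the last holds). The fingers move at their own pace and stop on an object; "force" is the grip in N (left out, the last holds). Time passes only in rows, so rows that do not move let the fingers close. It gives the time, the measured TCP pose, the force, the opening and the grip force at its end, in the units of the state.
- env.observe(): the state, without advancing time (a new reading comes with each control period).
- viewer.get_image(name): name is "scene" or "side" or "wrist"; returns a dict with "frame" (480x640x3 uint8, red, green, blue), "depth" (480x640 float32, m along the optical axis (not along the pixel's ray), 0 where there is no reading), "fx", "fy", "cx", "cy" (pixels), "k1" (the pictures are not rectified: a ray, as slopes to the right and down, at radius r is drawn at 1 + k1 r^2 times it, then the intrinsics apply), "eye" and "attitude" of the camera in the world; the wrist camera has in their place "T_tool_cam" (4x4, takes a point from camera to tool coordinates, whose origin is the TCP and whose axes are the flange's). Camera axes: x right, y up, looking along -z (the intrinsics and any distortion apply to the point x, -y, -z); pixel columns grow to the right and rows downward; lengths in m; the calibration is good to about 2 mm. A picture is of the moment at which its call begins: read the wrist's pose just before it.
- env.close_job(): hands the job in; it is judged then, once.
The state is a dict: "time_s": time; "q": joint angles; "qvel": joint speeds; "joint_efforts": joint torques, N m; "position": TCP position; "tool_rot": TCP orientation; "ft_force": force on the tool from outside, world axes, zero at the start; "wrist_torque": the same for the moment, N m; "grip_width": finger opening in m; "gripper_force": force on a finger pad.
Only numpy, scipy, OpenCV 4.12 (cv2) and the standard library are available. Lean on these libraries where they do the work, as an engineer would, in place of code of your own. Each camera call takes 0.05 s, during which the arm holds its last target. There are 200 camera calls.

### The job

Get the bench burnishing machine running: push its carriage, with the copper bowl, all the way in under the head, drop the flanged locking pin from the wooden rack fully down through the carriage's eye, and let go of it. Only once the pin is home, press the small reset button fully down and let it up, then press the larger flat start button fully down and let it up. Keep off the mushroom-shaped stop button and leave the other wares and tools where they are.

Things in the scene. Friction and masses are not known exactly. Their poses are not given: they have to be found in the camera images.
- machine: Bench burnishing machine, bolted down. Grey bed plate, x -160 to 180, y -100 to 140 mm from the origin, two low rails; steel column at x = +145; head overhanging forwards to x = +30, 55 mm wide, from 195 (spindle 150) to 290 mm above the table. Origin on the table top between the rails; +x away from the operator along the carriage's travel, z up. Yaw up to 0.18 rad.
- carriage (a joint): Travel of the steel carriage along the machine's +x, m: 0 = fully out towards the operator, 0.08 = fully in at a solid stop. Starts 0 to 0.04. Stays where left, no spring; about 3 N moves it. Carries a fixed copper bowl (92 mm across, centre 107 mm beyond the push plate's face, rim 112 mm above the table).
- push_face (a point): Centre of the operator-side face of the carriage's upright push plate (bare steel, 90 mm wide, 10 mm thick, 60 to 112 mm above the table; this point at 86 mm). Axes as the machine's; push along +x. The space on the operator's side of the plate is free down to the rails (tops 45 mm above the table).
- eye (a point): Centre of the upper mouth of the eye: a vertical 11 mm through hole in a flat steel lug 36 x 38 mm, 8 mm thick, top 60 mm above the table, sticking out from the carriage's +y side. Moves with the carriage; from push_face it is 25 mm along +x, 118 mm along +y, 26 mm lower. Axes as the machine's.
- bracket_hole (a point): Centre of the upper mouth of a 12.5 mm vertical hole, 30 mm deep, in a square grey bracket on the bed (top 45 mm above the table). It lies right under the eye only when the carriage is fully in.
- rack: Fixed wooden rack block 160 (its x) x 80 (its y) x 50 mm high with two 13 mm vertical holes at x = -42 and x = +42 on its centre line; origin under its centre. Stands to the left or right of the machine, yaw up to 0.25 rad. One hole holds the locking pin, the other a punch.
- pin: Steel locking pin, 80 g, upright in one rack hole. From the tip up: shank 8 mm diameter, 40 mm long (last 4 mm tapered); flange 24 mm diameter, 4 mm thick; round grip head 18 mm diameter, from 44 to 74 mm. Origin at the shank's tip, z up along the pin. In the rack the tip is 10 mm above the table, flange on the wood. Home: flange on the lug, tip 40 mm below the eye's mouth.
- punch: Plain steel rod 10 mm diameter, 94 mm long, no flange, upright in the rack's other hole (top about 99 mm above the table). Origin at its lower end. Leave it.
- panel: Fixed dark steel push-button box 210 (its x) x 90 (its y) x 60 mm high; origin under its centre. On the other side of the machine from the rack, yaw up to 0.25 rad. Three black buttons in a row along its x, 68 mm apart, pressed vertically down.
- reset_top (a point): Centre of the top face of the reset button: the smallest, flat, 18 mm diameter, at x = -68 mm on the box (nearest the robot). Up, it is 82 mm above the table, 10 mm proud of its metal housing ring. Moves with the button.
- reset (a joint): Reset button depression, m: 0 = up, 0.006 = fully down (about 4 N); springs back.
- start_top (a point): Centre of the top face of the start button: flat, 34 mm diameter, in the middle of the box. Up, it is 82 mm above the table, 10 mm proud of its metal housing ring. Moves with the button.
- start (a joint): Start button depression, m: 0 = up, 0.006 = fully down (about 5 N); springs back.
- stop_top (a point): Top of the stop button: a mushroom head 44 mm across, taller than the others (top 91 mm above the table), at x = +68 mm on the box. Do not press.
- stop (a joint): Stop button depression, m: 0 = up, 0.006 = fully down.
- cup: Copper cup, 60 mm across, 55 mm high, standing on the table; origin under its centre. Bystander.
- hammer: Hammer, 240 mm long, lying on the table to the right; origin under its middle. Bystander.
- candlestick: Brass candlestick, 70 mm base, 90 mm high; origin under its centre. Bystander.
- bowl: Loose copper bowl, 120 mm across, 50 mm high, on the table; origin under its centre. Bystander.
- stake: Short dark steel cylinder, 48 mm diameter, 50 mm high; origin under its centre. Bystander.
- pot: Copper pot, 100 mm across, 70 mm high; origin under its centre. Bystander.

How it is judged (in metres and radians):
On the way, in this order (a step that is already met when the one before it is completed fails the run):
1. the carriage is pushed fully in (within 3 mm of the stop) (value of joint carriage above 0.077 m), for 0.2 s.
2. the pin is fully down through the eye (flange within 4 mm of the lug), carriage still fully in, and let go (value of joint carriage above 0.077 m and horizontal distance between pin and eye below 0.004 m and z of pin in the frame of eye below -0.036 m and angle between pin's own z axis and vertical below 0.12 rad and contact force between the fingers and pin below 0.1 N), for 0.2 s.
3. the reset button is pressed down at least 5 of its 6 mm (value of joint reset above 0.005 m), for 0.1 s.
4. the reset button is up again (value of joint reset below 0.0015 m), for 0.1 s.
5. the start button is pressed down at least 5 of its 6 mm (value of joint start above 0.005 m), for 0.1 s.
At the end, for the whole second after the job is handed in: The carriage is fully in (within 3 mm), the pin stands at rest through the eye, flange within 4 mm of the lug, upright within 0.12 rad, and the reset and start buttons are up again (within 1.5 mm) (value of joint carriage above 0.077 m and horizontal distance between pin and eye below 0.004 m and z of pin in the frame of eye below -0.036 m and angle between pin's own z axis and vertical below 0.12 rad and value of joint each of reset, start below 0.0015 m and linear speed of pin below 0.02 m/s); the robot touches nothing.
It fails at once if the stop button pressed more than 2 mm (value of joint stop above 0.002 m).
It fails at once if reset or start pressed while the pin is not fully through the eye with the carriage in (value of joint any of reset, start above 0.004 m and not (value of joint carriage above 0.077 m and horizontal distance between pin and eye below 0.004 m and z of pin in the frame of eye below -0.036 m and angle between pin's own z axis and vertical below 0.12 rad)).
It fails at once if a bystander (cup, hammer, candlestick, bowl, stake, pot or punch) moved more than 30 mm (distance of any of cup, hammer, candlestick, bowl, stake, pot, punch from where it was at the start of the episode above 0.03 m).
It also fails if it takes over 72 s, if anything falls off the work surface, if the arm or the gripper's body presses on something with over 40 N, if the wrist force passes 120 N, or if a joint passes its speed limit or range.

## Working session

There is one attempt and no reset: what is moved stays moved. The work goes in short steps, Python scripts to look and compute and a tool call to move; the robot and the scene stay as the last step left them, time stands still between calls to the robot, and variables do not carry over. Pictures are saved under pics/ and viewed, at most 10 in all, crops included, and the job is handed in when it is done.

Besides the shell and the picture viewer there is one more tool, called after "Emit:" as name([rows], argument=value, ...), one row to a line, values as JSON. move_arm: Moves the arm, as the interface text tells. Scaled input: -1 to 1 covers 50 mm each way for a shift and 8 degrees each way for a turn. Its arguments: {"type":"object","properties":{"motion":{"type":"array","items":{"type":"array"}},"claw":{"type":"number"},"force":{"type":"number"}},"required":["motion"]}

```bash
ls; mkdir -p pics
cat > h.py <<'E'
import numpy as np, cv2
from rig import env, viewer
def take(name):
    s=env.observe(); im=viewer.get_image(name)
    if name=="wrist":
        T=np.eye(4); T[:3,:3]=s["tool_rot"]; T[:3,3]=s["position"]; C=T@np.array(im["T_tool_cam"])
    else:
        C=np.eye(4); C[:3,:3]=im["attitude"]; C[:3,3]=im["eye"]
    im["C"]=C; return im
def save(name,fn):
    im=take(name); cv2.imwrite(f"pics/{fn}.png",im["frame"][:,:,::-1]); np.save(f"pics/{fn}.npy",im,allow_pickle=True); return im
def load(fn): return np.load(f"pics/{fn}.npy",allow_pickle=True).item()
def ray(im,u,v):
    K=np.array([[im["fx"],0,im["cx"]],[0,im["fy"],im["cy"]],[0,0,1.]])
    x,y=cv2.undistortPoints(np.array([[[u,v]]],float),K,np.array([im["k1"],0,0,0.]))[0,0]
    return np.array([x,-y,-1.])
def atz(im,u,v,z):
    d=im["C"][:3,:3]@ray(im,u,v); o=im["C"][:3,3]; return o+d*(z-o[2])/d[2]
def atd(im,u,v):
    d=im["depth"][int(round(v)),int(round(u))]; return (im["C"]@np.append(ray(im,u,v)*d,1))[:3]
def proj(im,p):
    q=np.linalg.inv(im["C"])@np.append(p,1); x,y=q[0]/-q[2],-q[1]/-q[2]; k=1+im["k1"]*(x*x+y*y)
    return im["fx"]*x*k+im["cx"],im["fy"]*y*k+im["cy"]
E
python3 - <<'E'
from h import *
for n in ("scene","side"):
    im=save(n,n+"0"); print(n,im["eye"],im["fx"],im["k1"])
s=env.observe(); print(s["tool_rot"],s["ft_force"],s["time_s"],env.tip_reach)
print(viewer.get_image("wrist")["T_tool_cam"])
E
```

```text
pics
scene [ 1.33776285 -0.00813437  0.83707595] 497.0181401433215 -0.07861835829663873
side [-0.03719732  0.67561142  0.726703  ] 483.8048341163779 -0.045232033632333836
[[ 9.36669373e-01  3.50214866e-01 -1.82767704e-04]
 [ 3.50214801e-01 -9.36668524e-01  1.29188713e-03]
 [ 2.81245324e-04 -1.27407907e-03 -9.99999149e-01]] [ 0.07849511 -0.45859701 -0.14259975] 0.1 0.017
[[ 1.67592354e-03  9.48319410e-01  3.17312919e-01  8.29526811e-02]
 [ 9.99998277e-01 -1.33600167e-03 -1.28883609e-03 -8.14864863e-04]
 [-7.98297692e-04  3.17314533e-01 -9.48320015e-01 -1.24719587e-01]
 [ 0.00000000e+00  0.00000000e+00  0.00000000e+00  1.00000000e+00]]
```

View pics/scene0.png

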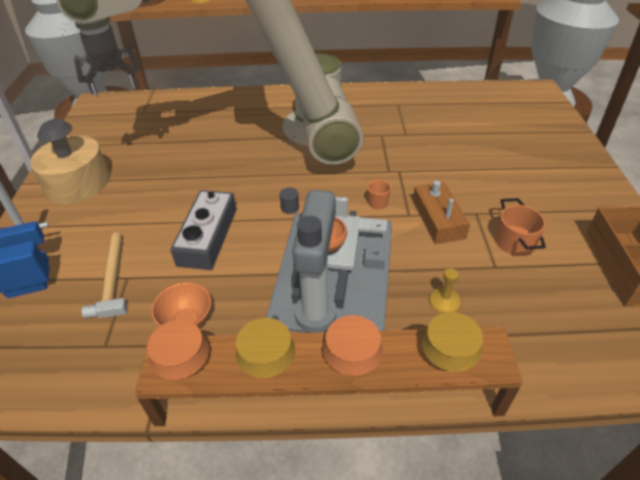

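View pics/side0.png

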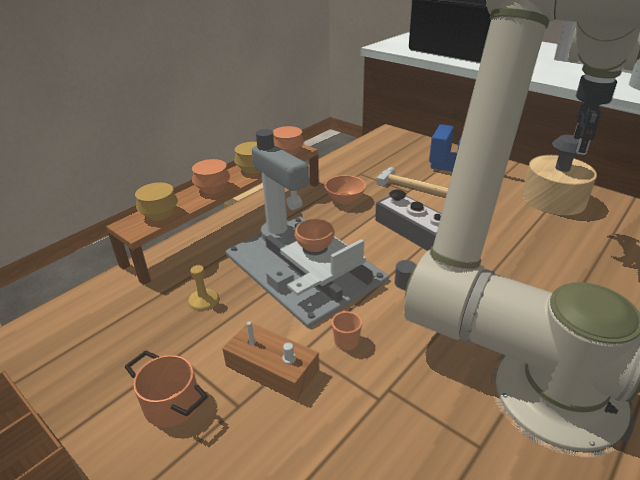

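The scene picture shows the panel at (205,228), the machine at (330,260) and the rack at (440,212), with the pin at (436,188) and the punch at (450,208). In the side picture the pin head is at (289,350), the punch at (250,330) and the push plate at (347,260). I'll look closer.

Run:
```python
from h import *
a=cv2.imread("pics/scene0.png")[170:330,165:485]; cv2.imwrite("pics/c1.png",cv2.resize(a,(800,400),interpolation=cv2.INTER_CUBIC))
a=cv2.imread("pics/side0.png")[180:400,210:460]; cv2.imwrite("pics/c2.png",cv2.resize(a,(682,600),interpolation=cv2.INTER_CUBIC))
```

```text
(no output)
```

View pics/c1.png

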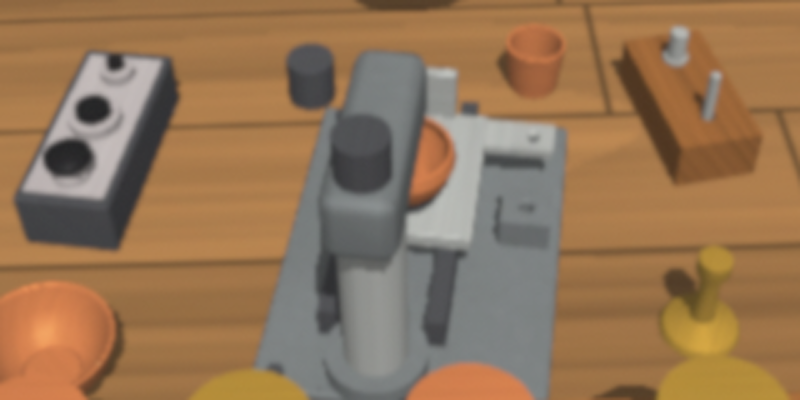

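View pics/c2.png

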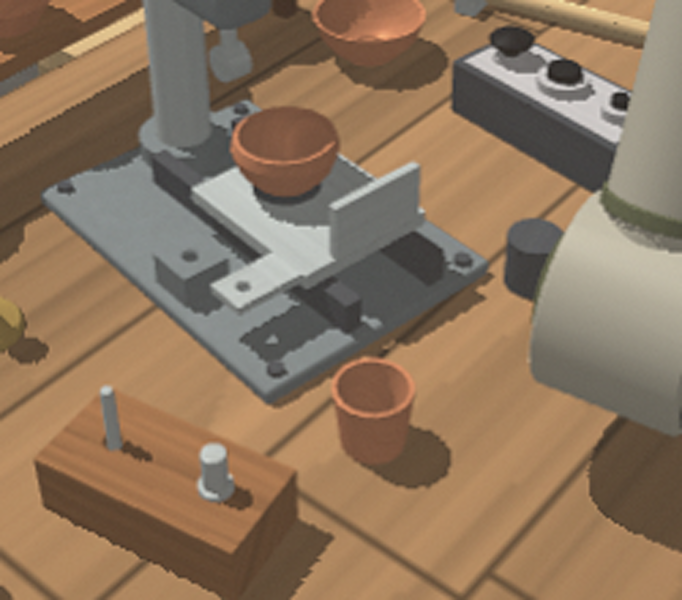

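The crops show these features:
- **c2:** eye (243,287), bracket hole (190,256), pin head top (214,454), punch top (108,390), and push plate top corners (332,207) and (418,166).
- **c1:** eye (532,138), bracket hole (526,207), pin top (680,31), and buttons reset (115,62), start (93,108) and stop (68,158).

Run:
```python
from h import *
np.set_printoptions(precision=4,suppress=True)
sc,sd=load("scene0"),load("side0")
S=lambda u,v:(u/2.5+165-.3,v/2.5+170-.3)
D=lambda u,v:(u/2.728+210-.3,v/2.728+180-.3)
def show(n,im,p,z): print(n,atz(im,*p,z),"depth:",atd(im,*p))
for n,s,d,z in [("eye",(532,138),(243,287),.06),("brk",(526,207),(190,256),.045),("pin",(680,31),(214,454),.084),("punch",(714,74),(108,389),.099)]:
    show(n+" sc",sc,S(*s),z); show(n+" sd",sd,D(*d),z)
for n,s,z in [("reset",(115,62),.082),("start",(93,108),.082),("stop",(68,156),.091)]: show(n,sc,S(*s),z)
for n,d,z in [("start sd",(565,71),.082),("stop sd",(512,40),.091),("plateL",(332,207),.112),("plateR",(418,166),.112)]: show(n,sd,D(*d),z)
for n,s,z in [("bedNearR",(567,128),.012)]: show(n,sc,S(*s),z)
```

```text
eye sc [0.5191 0.1241 0.06  ] depth: [0.5114 0.1254 0.0527]
eye sd [0.516  0.1255 0.06  ] depth: [0.5197 0.1218 0.0555]
brk sc [0.5909 0.1123 0.045 ] depth: [0.5846 0.1133 0.0384]
brk sd [0.5881 0.1123 0.045 ] depth: [0.5922 0.1087 0.0406]
pin sc [0.3999 0.279  0.084 ] depth: [0.4001 0.2789 0.0842]
pin sd [0.3982 0.2779 0.084 ] depth: [0.3973 0.2787 0.0854]
punch sc [0.4823 0.2924 0.099 ] depth: [0.4817 0.2926 0.0985]
punch sd [0.4822 0.2911 0.099 ] depth: [0.4831 0.2905 0.0979]
reset [ 0.4197 -0.2657  0.082 ] depth: [ 0.4193 -0.2658  0.0817]
start [ 0.485  -0.2771  0.082 ] depth: [ 0.4852 -0.277   0.0822]
stop [ 0.5573 -0.2866  0.091 ] depth: [ 0.5559 -0.2871  0.0896]
start sd [ 0.4754 -0.2744  0.082 ] depth: [ 0.4761 -0.2756  0.0812]
stop sd [ 0.5378 -0.2782  0.091 ] depth: [ 0.5389 -0.28    0.0898]
plateL [0.4841 0.0558 0.112 ] depth: [0.4857 0.0538 0.1101]
plateR [ 0.4655 -0.0298  0.112 ] depth: [ 0.4649 -0.0289  0.1128]
bedNearR [0.4558 0.1678 0.012 ] depth: [0.4434 0.1703 0.0004]
```

Emit:
move_arm([
  [[0.612, -0.284, 0], [0, 0, 0]],
  [[0.612, -0.284, 0], [0, 0, 0]],
  [[0.612, -0.284, 0], [0, 0, 0]],
  [[0.612, -0.284, 0], [0, 0, 0]],
  [[0.612, -0.284, 0], [0, 0, 0]],
  [[0.612, -0.284, 0], [0, 0, 0]],
  [[0.612, -0.284, 0], [0, 0, 0]],
  [[0.612, -0.284, 0], [0, 0, 0]],
  [[0.612, -0.284, 0], [0, 0, 0]],
  [[0.612, -0.284, 0], [0, 0, 0]],
  [[0, 0, 0], [0, 0, 0]],
  [[0, 0, 0], [0, 0, 0]],
], claw=1)

```text
time_s: 1.35
position: [0.4296, -0.2746, 0.2481]
tool_rot: [[0.936, 0.352, -0.001], [0.352, -0.936, 0.0], [-0.0, -0.0, -1.0]]
ft_force: [-0.6, -1.3, 0.0]
grip_width: -0.0001
gripper_force: 0.0
```

Run:
```python
from h import *
im=save("wrist","w1"); s=env.observe(); print(s["position"],s["time_s"],im["fx"],s["grip_width"])
for p in [(.4197,-.2657,.082),(.485,-.277,.082)]: print(proj(im,p))
```

```text
[ 0.42927797 -0.27513923  0.24816706] 1.4 383.2945141629468 0.00023736237273344382
(np.float64(309.2302820602979), np.float64(233.97368021767113))
(np.float64(353.34152995976507), np.float64(160.96304835252877))
```

View pics/w1.png

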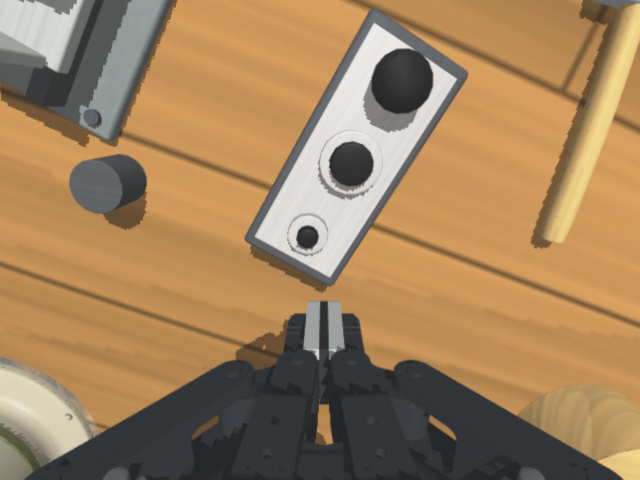

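Reset sits at (307,237), start at (351,164) and stop at (402,80), which agrees with the scene measurement to within about 1 mm. Next is the carriage.

Emit:
move_arm([
  [[0.2075, -0.7225, 0], [0, 0, 0]],
  [[0.2075, -0.7225, 0], [0, 0, 0]],
  [[0.2075, -0.7225, 0], [0, 0, 0]],
  [[0.2075, -0.7225, 0], [0, 0, 0]],
  [[0.2075, -0.7225, 0], [0, 0, 0]],
  [[0.2075, -0.7225, 0], [0, 0, 0]],
  [[0.2075, -0.7225, 0], [0, 0, 0]],
  [[0.2075, -0.7225, 0], [0, 0, 0]],
  [[0, 0, 0], [0, 0, -0.93]],
  [[0, 0, 0], [0, 0, -0.93]],
  [[0, 0, 0], [0, 0, -0.93]],
  [[0, 0, 0], [0, 0, -0.93]],
  [[0, 0, 0], [0, 0, -0.93]],
  [[0, 0, 0], [0, 0, -0.93]],
  [[0, 0, 0], [0, 0, -0.93]],
  [[0, 0, 0], [0, 0, -0.93]],
  [[0, 0, 0], [0, 0, 0]],
  [[0, 0, 0], [0, 0, 0]],
])

```text
time_s: 3.2
position: [0.406, 0.0242, 0.2483]
tool_rot: [[0.178, 0.984, -0.0], [0.984, -0.178, -0.0], [-0.0, 0.0, -1.0]]
ft_force: [-0.7, 0.4, 0.7]
grip_width: -0.0001
gripper_force: 0.0
```

Run:
```python
from h import *
np.set_printoptions(precision=4,suppress=True)
im=load("w1"); print(atz(im,307,236.5,.082),atz(im,351,164,.082),atz(im,402,80,.091))
im=save("wrist","w2"); s=env.observe(); print(s["position"],s["tool_rot"],s["time_s"])
for p in [(.4727,.0128,.086),(.5175,.1248,.06),(.5895,.1123,.045)]: print(proj(im,p))
```

```text
[ 0.4171 -0.2648  0.082 ] [ 0.4823 -0.2762  0.082 ] [ 0.5485 -0.2866  0.091 ]
[0.406  0.0243 0.2483] [[ 0.1773  0.9842 -0.    ]
 [ 0.9842 -0.1773 -0.    ]
 [-0.     -0.     -1.    ]] 3.25
(np.float64(408.931194077227), np.float64(227.06432930552086))
(np.float64(443.8874609798223), np.float64(67.44251404334068))
(np.float64(528.4293139167576), np.float64(70.90127508225893))
```

View pics/w2.png

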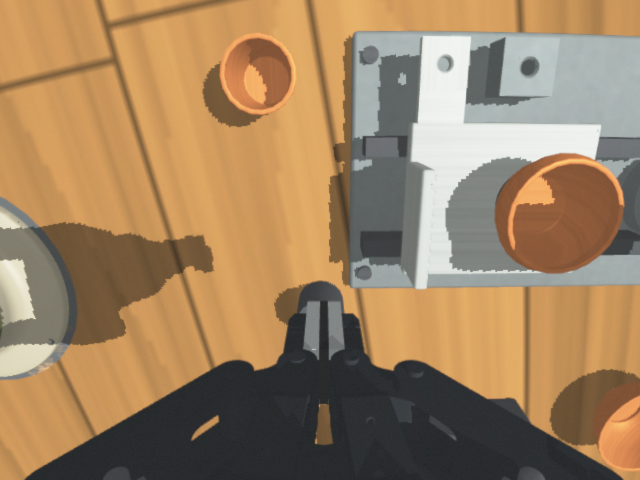

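The wrist view shows the machine aligned with the tool: eye at (445,64), bracket hole at (530,67), and the plate face at about (410,226), as predicted. I'll descend and push along the tool's +y.

Emit:
move_arm([
  [[0, 0, 0.78], [0, 0, 0]],
  [[0, 0, 0.78], [0, 0, 0]],
  [[0, 0, 0.78], [0, 0, 0]],
  [[0, 0, 0.78], [0, 0, 0]],
  [[0, 0.3, 0], [0, 0, 0]],
  [[0, 0.3, 0], [0, 0, 0]],
  [[0, 0.3, 0], [0, 0, 0]],
  [[0, 0.2, 0], [0, 0, 0]],
  [[0, 0.2, 0], [0, 0, 0]],
  [[0, 0.2, 0], [0, 0, 0]],
  [[0, 0.2, 0], [0, 0, 0]],
  [[0, 0.2, 0], [0, 0, 0]],
  [[0, 0, 0], [0, 0, 0]],
])

```text
time_s: 4.55
position: [0.5014, 0.008, 0.0924]
tool_rot: [[0.174, 0.985, 0.003], [0.985, -0.174, -0.0], [0.0, 0.003, -1.0]]
ft_force: [-0.4, -0.0, -0.7]
grip_width: 0.0002
gripper_force: 0.0
```

Run:
```python
from h import *
np.set_printoptions(precision=4,suppress=True)
im=load("w2"); e=atz(im,445,63.5,.06);b=atz(im,530,66.5,.045); print(e,b,np.linalg.norm((b-e)[:2]),np.degrees(np.arctan2(*(b-e)[1::-1])))
im=save("wrist","w3"); s=env.observe(); print(s["position"],s["ft_force"])
for p in [(.5895,.1123,.06)]: print(proj(im,p))
```

```text
[0.5186 0.1274 0.06  ] [0.5909 0.1154 0.045 ] 0.07328028355700304 -9.436754648256388
[0.5007 0.0082 0.0924] [-0.3731 -0.039  -1.1397]
(np.float64(506.11843028946737), np.float64(19.474845584081464))
```

Emit:
move_arm([
  [[0, 0.2, 0], [0, 0, 0]],
  [[0, 0.2, 0], [0, 0, 0]],
  [[0, 0.06, 0], [0, 0, 0]],
  [[0, 0, 0], [0, 0, 0]],
])

```text
time_s: 5.0
position: [0.5231, 0.0042, 0.0924]
tool_rot: [[0.173, 0.985, 0.002], [0.985, -0.173, -0.0], [-0.0, 0.002, -1.0]]
ft_force: [-0.7, 0.9, 1.0]
grip_width: -0.0001
gripper_force: 0.0
```

Run:
```python
from h import *
im=save("wrist","w4"); s=env.observe(); print(s["position"],s["ft_force"])
cv2.imwrite("pics/w4c.png",im["frame"][:300,300:640,::-1])
```

```text
[0.52278311 0.00424179 0.09243144] [ 0.31655481  0.14358689 -0.70813511]
```

View pics/w4c.png

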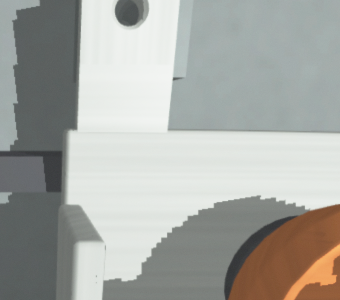

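The eye is now at full-frame (430,10), almost over the bracket, with a few mm still to go.

Emit:
move_arm([
  [[0, 0.05, 0], [0, 0, 0]],
  [[0, 0.05, 0], [0, 0, 0]],
  [[0, 0, 0], [0, 0, 0]],
])

```text
time_s: 5.35
position: [0.5274, 0.0034, 0.0924]
tool_rot: [[0.173, 0.985, 0.0], [0.985, -0.173, 0.0], [0.0, 0.0, -1.0]]
ft_force: [-1.5, 0.7, 0.7]
grip_width: -0.0
gripper_force: 0.6
```

Emit:
move_arm([
  [[0, 0.05, 0], [0, 0, 0]],
  [[0, 0, 0], [0, 0, 0]],
])

```text
time_s: 5.55
position: [0.5299, 0.003, 0.0923]
tool_rot: [[0.173, 0.985, 0.0], [0.985, -0.173, -0.0], [0.0, 0.0, -1.0]]
ft_force: [-0.5, 0.0, 1.1]
grip_width: 0.0002
gripper_force: 0.7
```

Emit:
move_arm([
  [[0, 0.05, 0], [0, 0, 0]],
  [[0, 0, 0], [0, 0, 0]],
])

```text
time_s: 5.75
position: [0.5307, 0.0029, 0.0923]
tool_rot: [[0.173, 0.985, -0.004], [0.985, -0.173, 0.0], [-0.0, -0.004, -1.0]]
ft_force: [-10.1, 0.6, 6.8]
grip_width: 0.0001
gripper_force: 5.0
```

Emit:
move_arm([
  [[0, 0.02, 0], [0, 0, 0]],
  [[0, 0, 0], [0, 0, 0]],
  [[0, 0, 0], [0, 0, 0]],
])

```text
time_s: 6.05
position: [0.5308, 0.0029, 0.0923]
tool_rot: [[0.173, 0.985, -0.006], [0.985, -0.173, 0.001], [-0.0, -0.006, -1.0]]
ft_force: [-15.0, 1.1, 10.2]
grip_width: -0.0001
gripper_force: 7.3
```

Emit:
move_arm([
  [[0, -0.3, 0], [0, 0, 0]],
  [[0, -0.6, 0], [0, 0, 0]],
  [[0, 0, -0.8], [0, 0, 0]],
  [[0, 0, -0.8], [0, 0, 0]],
  [[0, 0, -0.8], [0, 0, 0]],
  [[0.9, 0.35, -0.2], [0, 0, 0]],
  [[0.9, 0.35, -0.2], [0, 0, 0]],
  [[0, 0.2, 0], [0, 0, 0]],
  [[0, 0, 0], [0, 0, 0]],
  [[0, 0, 0], [0, 0, 0]],
], claw=0)

```text
time_s: 7.05
position: [0.5484, 0.0904, 0.2318]
tool_rot: [[0.174, 0.985, -0.001], [0.985, -0.174, -0.0], [-0.0, -0.001, -1.0]]
ft_force: [-0.5, 0.3, 0.3]
grip_width: 0.0854
gripper_force: 0.0
```

Run:
```python
from h import *
im=save("wrist","w5"); s=env.observe(); print(s["position"],s["ft_force"],proj(im,(.5895,.1123,.06)))
u,v=map(int,proj(im,(.5895,.1123,.06)))
a=im["frame"][max(0,v-75):v+75,u-100:u+100,::-1]; print(u-100,max(0,v-75)); cv2.imwrite("pics/w5c.png",cv2.resize(a,None,fx=4,fy=4,interpolation=cv2.INTER_CUBIC))
```

```text
[0.54818078 0.09019146 0.23190106] [-0.16166758  0.26012623 -1.13966376] (np.float64(369.5600198701761), np.float64(188.95004315991903))
269 113
```

View pics/w5c.png

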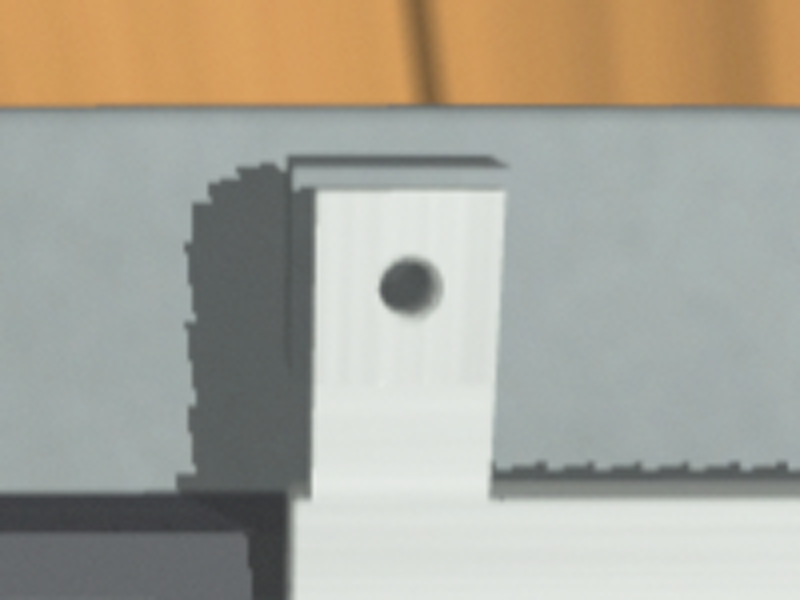

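The hole centre is at about (371.1,184.4) in the full frame, centred over the bracket, so the carriage is fully in. Next I'll go to the pin and view it from the same relative position.

Emit:
move_arm([
  [[0.374, -0.617, 0], [0, 0, 0]],
  [[0.374, -0.617, 0], [0, 0, 0]],
  [[0.374, -0.617, 0], [0, 0, 0]],
  [[0.374, -0.617, 0], [0, 0, 0]],
  [[0.374, -0.617, 0], [0, 0, 0]],
  [[0.374, -0.617, 0], [0, 0, 0]],
  [[0.374, -0.617, 0], [0, 0, 0]],
  [[0, 0, 0], [0, 0, 0]],
  [[0, 0, 0], [0, 0, 0]],
  [[0, 0, 0], [0, 0, 0]],
])

```text
time_s: 8.1
position: [0.3593, 0.2566, 0.2323]
tool_rot: [[0.175, 0.985, 0.0], [0.985, -0.175, -0.0], [-0.0, 0.0, -1.0]]
ft_force: [0.4, -0.8, -0.4]
grip_width: 0.0852
gripper_force: 0.0
```

Run:
```python
from h import *
np.set_printoptions(precision=4,suppress=True)
im5=load("w5"); print("eye",atz(im5,371.1,184.4,.06), "depth z",atd(im5,371,200))
im=save("wrist","w6"); s=env.observe(); print(s["position"],s["tool_rot"][:,0])
u,v=map(int,proj(im,(.399,.2785,.084))); print(u,v)
W=[]; P=[]
for y in range(v-30,v+31):
    for x in range(u-30,u+31):
        p=atd(im,x,y)
        if .079<p[2]<.09 and np.hypot(p[0]-.399,p[1]-.2785)<.02: W.append(p);P.append((x,y))
W=np.array(W);P=np.array(P); print(len(W),W.mean(0),W.min(0),W.max(0),P.mean(0),np.ptp(P,axis=0))
print("pin",atz(im,*P.mean(0),.084))
cv2.imwrite("pics/w6c.png",cv2.resize(im["frame"][v-75:v+75,u-100:u+100,::-1],None,fx=4,fy=4,interpolation=cv2.INTER_CUBIC))
print(u-100,v-75)
```

```text
eye [0.5912 0.1156 0.06  ] depth z [0.5895 0.1033 0.0596]
[0.3594 0.2566 0.2323] [ 0.175   0.9846 -0.0001]
371 195
455 [0.4014 0.2818 0.0828] [0.393  0.2729 0.0793] [0.4106 0.2898 0.0852] [373.4945 189.8813] [24 22]
pin [0.4013 0.282  0.084 ]
271 120
```

View pics/w6c.png

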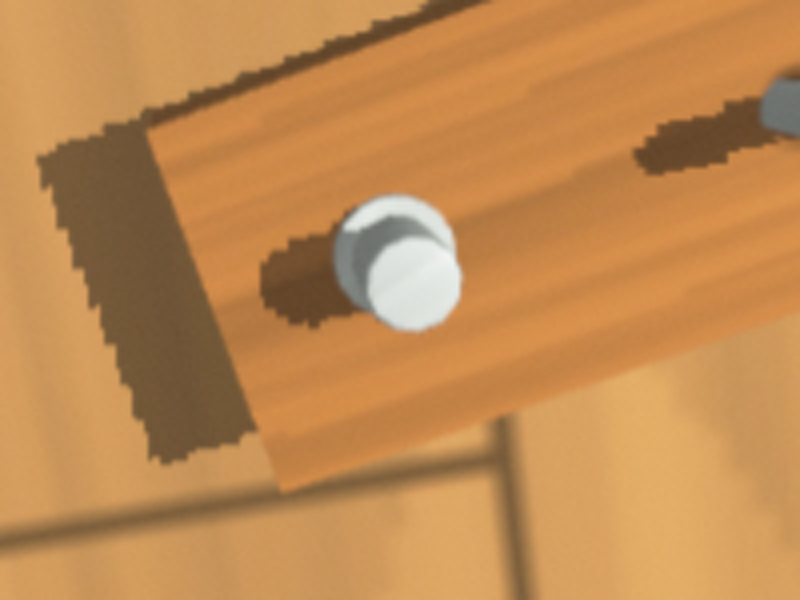

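The pin head top is at about (374.4,190.4) in the full frame. The wrist estimate is offset by about (2,3) mm from the fixed cameras for both the eye and the pin, so their relative position is trustworthy. I'll grasp now.

Emit:
move_arm([
  [[0.302, 0.359, 0], [0, 0, 0]],
  [[0.302, 0.359, 0], [0, 0, 0]],
  [[0, 0, 0], [0, 0, 0]],
  [[0, 0, 0.8], [0, 0, 0]],
  [[0, 0, 0.8], [0, 0, 0]],
  [[0, 0, 0.8], [0, 0, 0]],
  [[0, 0, 0.5], [0, 0, 0]],
  [[0, 0, 0.26], [0, 0, 0]],
  [[0, 0, 0], [0, 0, 0]],
  [[0, 0, 0], [0, 0, 0]],
])

```text
time_s: 9.15
position: [0.3996, 0.2805, 0.0748]
tool_rot: [[0.174, 0.985, 0.0], [0.985, -0.174, 0.0], [0.0, 0.0, -1.0]]
ft_force: [0.9, -0.3, -0.1]
grip_width: 0.0852
gripper_force: 0.0
```

Emit:
move_arm([
  [[0, 0, 0], [0, 0, 0]],
  [[0, 0, 0], [0, 0, 0]],
  [[0, 0, 0], [0, 0, 0]],
  [[0, 0, 0], [0, 0, 0]],
  [[0, 0, 0], [0, 0, 0]],
  [[0, 0, 0], [0, 0, 0]],
  [[0, 0, 0], [0, 0, 0]],
  [[0, 0, 0], [0, 0, 0]],
  [[0, 0, 0], [0, 0, 0]],
  [[0, 0, 0], [0, 0, 0]],
], claw=1, force=30)

```text
time_s: 10.15
position: [0.3994, 0.281, 0.0746]
tool_rot: [[0.173, 0.985, 0.001], [0.985, -0.173, 0.0], [0.0, 0.0, -1.0]]
ft_force: [-0.9, -1.1, 6.1]
grip_width: 0.0169
gripper_force: 29.3
```

Emit:
move_arm([
  [[0, 0, -0.3], [0, 0, 0]],
  [[0, 0, -0.7], [0, 0, 0]],
  [[0, 0, -0.7], [0, 0, 0]],
  [[0, 0, -0.7], [0, 0, 0]],
  [[0, 0, -0.7], [0, 0, 0]],
  [[0, 0, 0], [0, 0, 0]],
  [[0, 0, 0], [0, 0, 0]],
  [[0, 0, 0], [0, 0, 0]],
])

```text
time_s: 10.95
position: [0.3987, 0.2807, 0.2279]
tool_rot: [[0.173, 0.985, -0.003], [0.985, -0.173, -0.001], [-0.001, -0.002, -1.0]]
ft_force: [0.3, -0.1, -1.0]
grip_width: 0.0168
gripper_force: 29.8
```

Run:
```python
from h import *
np.set_printoptions(precision=4,suppress=True)
im=save("wrist","w7"); s=env.observe(); print(s["position"],s["grip_width"],s["ft_force"])
R=s["tool_rot"];p=s["position"]
for z in (.003,-.010,.057,.027): print(z,proj(im,p+R@np.array([0,0,z])))
cv2.imwrite("pics/w7c.png",cv2.resize(im["frame"][180:330,220:420,::-1],None,fx=4,fy=4,interpolation=cv2.INTER_CUBIC))
for n in("side","scene"): save(n,n+"7")
```

```text
[0.3987 0.2807 0.2279] 0.016747839479316417 [ 0.7124 -1.0346 -1.0539]
0.003 (np.float64(320.7714948814177), np.float64(342.28578046987707))
-0.01 (np.float64(320.5171030366972), np.float64(362.761042410381))
0.057 (np.float64(321.49721581569736), np.float64(284.05290561292156))
0.027 (np.float64(321.1468368013673), np.float64(312.1353285510141))
```

View pics/w7c.png

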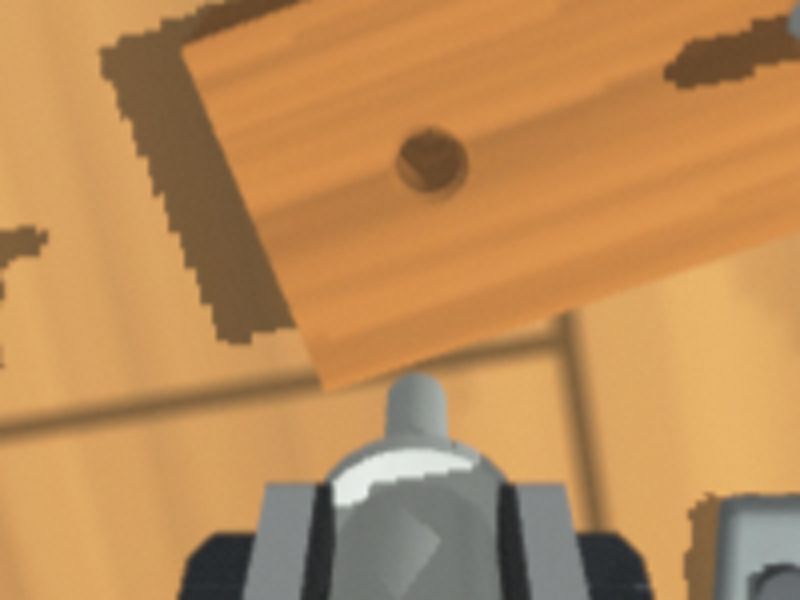

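The pin is in the hand and upright, with its tip at about (323.6,273). That was my last picture, so from here I rely on image code. Now I'll move to a hover above the eye.

Emit:
move_arm([
  [[-0.372, 0.621, 0], [0, 0, 0]],
  [[-0.372, 0.621, 0], [0, 0, 0]],
  [[-0.372, 0.621, 0], [0, 0, 0]],
  [[-0.372, 0.621, 0], [0, 0, 0]],
  [[-0.372, 0.621, 0], [0, 0, 0]],
  [[-0.372, 0.621, 0], [0, 0, 0]],
  [[-0.372, 0.621, 0], [0, 0, 0]],
  [[0, 0, 0], [0, 0, 0]],
  [[0, 0, 0], [0, 0, 0]],
  [[0, 0, 0.45], [0, 0, 0]],
  [[0, 0, 0.45], [0, 0, 0]],
  [[0, 0, 0.45], [0, 0, 0]],
  [[0, 0, 0.3], [0, 0, 0]],
  [[0, 0, 0], [0, 0, 0]],
  [[0, 0, 0], [0, 0, 0]],
  [[0, 0, 0], [0, 0, 0]],
])

```text
time_s: 12.7
position: [0.591, 0.1154, 0.148]
tool_rot: [[0.173, 0.985, 0.002], [0.985, -0.173, 0.0], [0.0, 0.002, -1.0]]
ft_force: [-0.4, -0.9, -0.2]
grip_width: 0.0171
gripper_force: 29.8
```

Run:
```python
from h import *
np.set_printoptions(precision=4,suppress=True)
im=save("wrist","w8"); s=env.observe(); R,p=s["tool_rot"],s["position"]; print(p,R[:,0],s["ft_force"])
dz=p[2]-.06
for t in [(0,0,.0646),(0,0,dz),(0.0055,0,dz),(-.0055,0,dz),(0,.0055,dz),(0,-.0055,dz)]: print(t,np.round(proj(im,p+R@np.array(t)),1))
g=cv2.cvtColor(im["frame"],cv2.COLOR_RGB2GRAY); u,v=map(int,proj(im,p+R@np.array([0,0,dz])))
print(u-22,v-26)
for r in range(v-26,v+10,1): print(r,' '.join(f"{x//10:2d}" for x in g[r,u-22:u+26]))
for n in("side","scene"): save(n,n+"8")
```

```text
[0.591  0.1153 0.148 ] [0.173  0.9849 0.0004] [-0.7572 -0.2304  0.1696]
(0, 0, 0.0646) [321.7 278.4]
(0, 0, np.float64(0.08798327396198496)) [321.9 262.6]
(0.0055, 0, np.float64(0.08798327396198496)) [321.9 253.9]
(-0.0055, 0, np.float64(0.08798327396198496)) [321.9 271.2]
(0, 0.0055, np.float64(0.08798327396198496)) [331.1 262.6]
(0, -0.0055, np.float64(0.08798327396198496)) [312.6 262.6]
299 236
236 22 22 22 22 22 22 22 22 22 22 22 22 22 22 22 22 23 23 22 22 22 22 22 22 22 22 22 22 22 23 23 22 22 22 22 22 22 22 23 22 22 22 22 22 22 22 22 22
237 22 22 22 22 22 22 22 22 22 22 22 22 22 22 22 23 23 22 22 22 22 22 22 22 22 22 22 22 22 22 22 22 22 22 22 22 22 22 22 23 22 22 22 22 22 22 22 22
238 22 22 22 22 22 22 22 22 22 22 22 22 22 22 22 22 22 22 22 22 22 22 22 22 22 22 22 22 22 22 22 22 22 22 22 22 22 22 23 22 22 22 22 22 22 22 22 22
239 22 22 22 22 22 22 22 22 22 22 22 22 22 22 22 23 22 22 22 22 22 22 22 22 22 22 22 22 22 22 23 22 22 22 22 22 22 22 22 22 22 22 22 22 22 22 22 22
240 22 22 22 22 22 22 22 22 22 22 22 22 22 22 22 22 23 23 22 22 22 22 22 22 22 22 22 22 22 22 22 22 22 22 2
[... 3928 characters left out ...]
 22 22 23 22 18 17 16 15 15 14 13 12 12 12 11 11 12 14 16 17 18 21 22 22 22 22 22 22 22 22 22 22 22 22 22 22
268 12 12 12 12 14 22 22 22 22 22 22 22 22 22 23 22 21 18 16 16 15 14 13 12 12 12 12 13 15 16 17 18 19 22 22 22 22 22 22 22 22 22 22 22 22 22 22 22
269 13 12 12 12 14 22 22 22 22 22 22 22 22 22 23 23 22 21 20 17 17 15 14 13 13 15 15 16 17 18 18 20 21 22 22 22 22 22 22 22 22 22 22 22 22 22 22 21
270 12 12 12 12 14 22 22 22 22 22 22 22 22 22 23 23 22 22 22 21 20 19 18 18 18 19 18 18 18 19 20 22 22 22 22 22 22 22 22 22 22 22 22 22 22 22 22 22
271 13 12 12 12 13 18 22 22 22 22 22 22 22 22 22 23 23 22 22 22 22 21 21 21 20 20 20 19 19 20 22 22 22 22 22 22 22 22 22 22 22 22 22 22 22 22 22 22
```

Emit:
move_arm([
  [[0.012, -0.014, 0.14], [0, 0, 0]],
  [[0, 0, 0.14], [0, 0, 0]],
  [[0, 0, 0], [0, 0, 0]],
  [[0, 0, 0], [0, 0, 0]],
  [[0, 0, 0], [0, 0, 0]],
])

```text
time_s: 13.35
position: [0.5903, 0.1158, 0.1329]
tool_rot: [[0.173, 0.985, 0.0], [0.985, -0.173, 0.0], [0.0, 0.0, -1.0]]
ft_force: [0.8, -0.2, -0.4]
grip_width: 0.0171
gripper_force: 29.8
```

Run:
```python
from h import *
np.set_printoptions(precision=4,suppress=True)
im=save("wrist","w9"); s=env.observe(); R,p=s["tool_rot"],s["position"]; print(p,R[:,0],s["ft_force"])
dz=p[2]-.06
for t in [(0,0,.0646),(0,0,dz),(0.0055,0,dz),(0,.0055,dz),(0,-.0055,dz)]: print(t,np.round(proj(im,p+R@np.array(t)),1))
g=cv2.cvtColor(im["frame"],cv2.COLOR_RGB2GRAY)
for r in range(254,300,1): print(r,' '.join(f"{x//10:2d}" for x in g[r,303:345]))
```

```text
[0.5903 0.1157 0.133 ] [0.1733 0.9849 0.0001] [-0.7588 -0.9163 -0.246 ]
(0, 0, 0.0646) [321.6 278.3]
(0, 0, np.float64(0.07298300519419706)) [321.7 272.3]
(0.0055, 0, np.float64(0.07298300519419706)) [321.7 263.1]
(0, 0.0055, np.float64(0.07298300519419706)) [331.5 272.3]
(0, -0.0055, np.float64(0.07298300519419706)) [311.8 272.3]
254 22 22 22 22 22 22 22 22 22 22 22 23 23 23 23 22 22 22 22 23 23 22 22 22 22 22 22 23 23 22 22 22 23 22 22 22 23 23 22 22 22 22
255 22 22 22 22 22 22 22 22 22 22 22 23 23 23 23 23 23 22 22 22 23 22 22 22 22 22 22 23 23 22 22 22 22 22 22 22 23 23 22 22 22 22
256 22 22 22 22 22 22 22 22 22 22 22 23 23 23 23 22 22 22 22 23 23 22 22 22 22 22 22 23 23 22 22 22 22 22 22 22 23 23 23 22 22 22
257 22 22 22 22 22 22 22 22 22 22 22 23 23 23 23 22 22 22 22 23 23 23 22 22 22 22 22 23 23 23 22 22 22 22 22 22 22 23 22 22 22 22
258 22 22 22 22 22 22 22 22 22 22 22 23 23 23 23 23 22 22 22 23 23 22 22 22 22 22 22 23 23 22 22 22 22 22 22 22 23 23 22 22 22 22
259 22 23 22 22 22 22 22 22 22 22 22 22 23 23 23 22 22 22 22 22 23 22 22 22 22 22 22 23 23 22 22 22 22 22 22 22 23 23
[... 4512 characters left out ...]
22 22 22 22 22 21 21 19 18 17 17 16 14 16 19 22 22
295 22 19 15 12 12 12 14 18 22 22 23 23 23 23 23 23 23 23 23 23 23 22 22 22 22 22 22 22 22 22 22 22 22 21 20 18 16 12 12 15 19 21
296 19 15 12 12 14 17 21 22 23 23 23 23 23 23 23 23 23 23 23 23 22 22 22 22 22 22 22 22 22 22 22 22 22 22 22 21 19 13 12 12 15 20
297 14 12 13 17 20 22 23 23 23 23 23 23 23 23 23 23 23 23 23 22 22 22 22 22 22 22 22 22 22 22 22 22 18 17 18 17 16 13 12 12 12 16
298 12 13 17 21 22 23 23 23 23 23 23 23 23 23 23 23 23 23 22 22 22 22 22 22 22 18 17 18 18 17 17 17 14 13 13 13 13 13 12 12 12 12
299 13 17 21 22 23 23 23 23 23 23 23 23 23 22 22 23 22 22 22 18 18 18 17 18 17 14 13 13 13 13 13 13 13 13 13 13 13 12 13 12 12 11
```

The pin tip at about (323.8,277.5) and the eye at about (324.1,271.5) line up to within about 0.3 mm in apparent tool coordinates. I'll insert gently.

Emit:
move_arm([
  [[0, 0, 0.1], [0, 0, 0]],
  [[0, 0, 0.1], [0, 0, 0]],
  [[0, 0, 0.06], [0, 0, 0]],
  [[0, 0, 0], [0, 0, 0]],
])

```text
time_s: 13.8
position: [0.5899, 0.1157, 0.1191]
tool_rot: [[0.173, 0.985, -0.001], [0.985, -0.173, 0.0], [-0.0, -0.001, -1.0]]
ft_force: [0.3, 0.4, 0.1]
grip_width: 0.0169
gripper_force: 29.8
```

Run:
```python
from h import *
s=env.observe(); print(s["position"],s["ft_force"],s["wrist_torque"])
```

```text
[0.58991398 0.11573733 0.11914218] [0.2940856  0.39015358 0.10783782] [ 0.01653566 -0.03536277  0.01840588]
```

Emit:
move_arm([
  [[0, 0, 0.1], [0, 0, 0]],
  [[0, 0, 0.1], [0, 0, 0]],
  [[0, 0, 0.1], [0, 0, 0]],
  [[0, 0, 0], [0, 0, 0]],
])

```text
time_s: 14.2
position: [0.5898, 0.1157, 0.1039]
tool_rot: [[0.173, 0.985, -0.002], [0.985, -0.173, -0.0], [-0.0, -0.002, -1.0]]
ft_force: [0.5, 0.5, -0.4]
grip_width: 0.017
gripper_force: 29.8
```

Emit:
move_arm([
  [[0, 0, 0.1], [0, 0, 0]],
  [[0, 0, 0.1], [0, 0, 0]],
  [[0, 0, 0.08], [0, 0, 0]],
  [[0, 0, 0], [0, 0, 0]],
])

```text
time_s: 14.6
position: [0.5899, 0.1157, 0.0901]
tool_rot: [[0.173, 0.985, -0.001], [0.985, -0.173, 0.0], [-0.0, -0.001, -1.0]]
ft_force: [0.7, -0.0, -1.6]
grip_width: 0.0168
gripper_force: 29.8
```

Emit:
move_arm([
  [[0, 0, 0.05], [0, 0, 0]],
  [[0, 0, 0.04], [0, 0, 0]],
  [[0, 0, 0], [0, 0, 0]],
  [[0, 0, 0], [0, 0, 0]],
])

```text
time_s: 15.0
position: [0.5902, 0.1157, 0.0864]
tool_rot: [[0.173, 0.985, 0.0], [0.985, -0.173, 0.0], [0.0, 0.0, -1.0]]
ft_force: [-0.5, 0.5, -1.4]
grip_width: 0.017
gripper_force: 29.8
```

Emit:
move_arm([
  [[0, 0, 0], [0, 0, 0]],
  [[0, 0, 0], [0, 0, 0]],
  [[0, 0, 0], [0, 0, 0]],
  [[0, 0, 0], [0, 0, 0]],
  [[0, 0, 0], [0, 0, 0]],
  [[0, 0, 0], [0, 0, 0]],
  [[0, 0, 0], [0, 0, 0]],
  [[0, 0, 0], [0, 0, 0]],
  [[0, 0, 0], [0, 0, 0]],
  [[0, 0, 0], [0, 0, 0]],
], claw=0.3)

```text
time_s: 16.0
position: [0.5902, 0.1157, 0.0863]
tool_rot: [[0.173, 0.985, -0.0], [0.985, -0.173, -0.0], [-0.0, -0.0, -1.0]]
ft_force: [0.4, -0.6, -0.3]
grip_width: 0.0597
gripper_force: 0.0
```

Emit:
move_arm([
  [[0, 0, -0.3], [0, 0, 0]],
  [[0, 0, -0.8], [0, 0, 0]],
  [[0, 0, -0.8], [0, 0, 0]],
  [[0, 0, -0.8], [0, 0, 0]],
  [[-0.6, 0, -0.2], [0, 0, 0]],
  [[0, 0, 0], [0, 0, 0]],
  [[0, 0, 0], [0, 0, 0]],
])

```text
time_s: 16.7
position: [0.5848, 0.086, 0.2311]
tool_rot: [[0.174, 0.985, -0.0], [0.985, -0.174, 0.0], [0.0, -0.001, -1.0]]
ft_force: [0.0, -1.3, -0.3]
grip_width: 0.0598
gripper_force: 0.0
```

Run:
```python
from h import *
np.set_printoptions(precision=4,suppress=True)
im=save("wrist","w10"); s=env.observe(); p=s["position"]; print(p,s["grip_width"],s["ft_force"])
uu,vv=map(int,proj(im,(.5905,.116,.094))); print(uu,vv)
W=np.array([atd(im,x,y) for y in range(vv-40,vv+41) for x in range(uu-40,uu+41)])
W=W[np.hypot(W[:,0]-.591,W[:,1]-.1165)<.02]
for lo,hi in [(.055,.0625),(.0625,.068),(.088,.0925),(.0925,.1),(.1,.12)]:
    w=W[(W[:,2]>lo)&(W[:,2]<hi)]; print(lo,hi,len(w),w.mean(0) if len(w) else "",w.min(0) if len(w) else "",w.max(0) if len(w) else "")
```

```text
[0.5847 0.0864 0.2306] 0.059818919579575185 [-0.218  -0.1045 -0.3407]
322 195
0.055 0.0625 1134 [0.5909 0.1181 0.0592] [0.5722 0.0967 0.0551] [0.6097 0.1351 0.0625]
0.0625 0.068 197 [0.5921 0.1212 0.0635] [0.5796 0.1085 0.0625] [0.6031 0.1281 0.0679]
0.088 0.0925 166 [0.5919 0.1175 0.0918] [0.5826 0.1074 0.088 ] [0.6001 0.1253 0.0925]
0.0925 0.1 343 [0.5911 0.1165 0.0932] [0.5829 0.1081 0.0925] [0.5999 0.1246 0.0952]
0.1 0.12 0
```

The pin is home: head top at about 93 mm (expected 94), flange top at 64 mm, and centred over the eye. Next come the buttons, keeping clear of the machine head.

Emit:
move_arm([
  [[0, -0.68, 0], [0, 0, 0]],
  [[0, -0.68, 0], [0, 0, 0]],
  [[0, -0.68, 0], [0, 0, 0]],
  [[0, -0.68, 0], [0, 0, 0]],
  [[0, -0.68, 0], [0, 0, 0]],
  [[-0.738, 0.118, 0], [0, 0, 0]],
  [[-0.738, 0.118, 0], [0, 0, 0]],
  [[-0.738, 0.118, 0], [0, 0, 0]],
  [[-0.738, 0.118, 0], [0, 0, 0]],
  [[-0.738, 0.118, 0], [0, 0, 0]],
  [[-0.738, 0.118, 0], [0, 0, 0]],
  [[-0.738, 0.118, 0], [0, 0, 0]],
  [[-0.738, 0.118, 0], [0, 0, 0]],
  [[-0.738, 0.118, 0], [0, 0, 0]],
  [[-0.738, 0.118, 0], [0, 0, 0]],
  [[-0.738, 0.118, 0], [0, 0, 0]],
  [[0, 0, 0], [0, 0, 0]],
  [[0, 0, 0], [0, 0, 0]],
], claw=1)

```text
time_s: 18.55
position: [0.4112, -0.2951, 0.2302]
tool_rot: [[0.174, 0.985, -0.001], [0.985, -0.174, 0.002], [0.002, -0.002, -1.0]]
ft_force: [-0.8, 0.8, -0.2]
grip_width: -0.0003
gripper_force: 0.0
```

Run:
```python
from h import *
np.set_printoptions(precision=4,suppress=True)
im=save("wrist","w11"); s=env.observe(); p=s["position"]; print(p,s["tool_rot"][:,0],s["grip_width"],s["time_s"])
g=cv2.cvtColor(im["frame"],cv2.COLOR_RGB2GRAY)
n,l,st,c=cv2.connectedComponentsWithStats((g<60).astype(np.uint8))
for i in range(1,n):
    if 60<st[i,4]<8000: print(st[i],c[i],atz(im,*c[i],.082),atz(im,*c[i],.091))
for q in [(.415,-.265,.082),(.480,-.276,.082)]: print(proj(im,q))
```

```text
[ 0.4112 -0.2944  0.2306] [0.1728 0.985  0.0015] 4.5193782191328586e-05 18.6
[ 477  164   60   58 2168] [505.4045 194.101 ] [ 0.5474 -0.2884  0.082 ] [ 0.5434 -0.286   0.091 ]
[390 170  43  43 819] [406.8095 196.4005] [ 0.4761 -0.278   0.082 ] [ 0.4745 -0.2759  0.091 ]
[309 180  22  23 293] [318.413  192.6314] [ 0.4136 -0.2644  0.082 ] [ 0.414  -0.2628  0.091 ]
(np.float64(320.47057585769227), np.float64(193.08610785791666))
(np.float64(411.9080678140454), np.float64(192.76796677860182))
```

Emit:
move_arm([
  [[0.586, -0.056, 0], [0, 0, 0]],
  [[0, 0, 0.8], [0, 0, 0]],
  [[0, 0, 0.8], [0, 0, 0]],
  [[0, 0, 0.7], [0, 0, 0]],
  [[0, 0, 0.2], [0, 0, 0]],
  [[0, 0, 0], [0, 0, 0]],
  [[0, 0, 0], [0, 0, 0]],
])

```text
time_s: 19.3
position: [0.4142, -0.2661, 0.1078]
tool_rot: [[0.173, 0.985, 0.002], [0.985, -0.173, -0.002], [-0.001, 0.002, -1.0]]
ft_force: [0.3, -0.9, 0.0]
grip_width: 0.0003
gripper_force: 0.0
```

Run:
```python
from h import *
s=env.observe(); print(s["position"],s["tool_rot"][:,0],s["ft_force"])
```

```text
[ 0.41416213 -0.26607562  0.10775728] [ 0.17256103  0.98499803 -0.00125646] [ 0.27254996 -0.89283833  0.01824328]
```

Emit:
move_arm([
  [[0, 0, 0.1], [0, 0, 0]],
  [[0, 0, 0.1], [0, 0, 0]],
  [[0, 0, 0], [0, 0, 0]],
])

```text
time_s: 19.6
position: [0.4137, -0.2663, 0.0965]
tool_rot: [[0.173, 0.985, 0.001], [0.985, -0.173, -0.001], [-0.001, 0.001, -1.0]]
ft_force: [-0.0, 0.2, 2.2]
grip_width: -0.0
gripper_force: 1.1
```

Emit:
move_arm([
  [[0, 0, 0.04], [0, 0, 0]],
  [[0, 0, 0.02], [0, 0, 0]],
  [[0, 0, 0], [0, 0, 0]],
])

```text
time_s: 19.9
position: [0.4137, -0.2663, 0.0935]
tool_rot: [[0.173, 0.985, 0.001], [0.985, -0.173, -0.001], [-0.001, 0.001, -1.0]]
ft_force: [1.8, -0.5, 4.9]
grip_width: 0.0002
gripper_force: 1.8
```

Emit:
move_arm([
  [[0, 0, 0.02], [0, 0, 0]],
  [[0, 0, 0.01], [0, 0, 0]],
  [[0, 0, 0], [0, 0, 0]],
  [[0, 0, 0], [0, 0, 0]],
])

```text
time_s: 20.3
position: [0.4137, -0.2663, 0.0928]
tool_rot: [[0.173, 0.985, 0.001], [0.985, -0.173, -0.001], [-0.001, 0.001, -1.0]]
ft_force: [-0.9, 1.5, 13.3]
grip_width: -0.0001
gripper_force: 6.7
```

Emit:
move_arm([
  [[0, 0, -0.2], [0, 0, 0]],
  [[0, 0, -0.3], [0, 0, 0]],
  [[0, 0, 0], [0, 0, 0]],
  [[0, 0, 0], [0, 0, 0]],
  [[0, 0, 0], [0, 0, 0]],
])

```text
time_s: 20.8
position: [0.4131, -0.2657, 0.1161]
tool_rot: [[0.173, 0.985, -0.001], [0.985, -0.173, 0.001], [0.001, -0.001, -1.0]]
ft_force: [0.1, -0.0, 0.4]
grip_width: -0.0002
gripper_force: 0.0
```

Reset went hard down onto its stop (13 N) and was released. Now the start button.

Emit:
move_arm([
  [[0, 0.44, 0], [0, 0, 0]],
  [[0, 0.44, 0], [0, 0, 0]],
  [[0, 0.44, 0], [0, 0, 0]],
  [[0, 0, 0], [0, 0, 0]],
  [[0, 0, 0.14], [0, 0, 0]],
  [[0, 0, 0.14], [0, 0, 0]],
  [[0, 0, 0.1], [0, 0, 0]],
  [[0, 0, 0], [0, 0, 0]],
])

```text
time_s: 21.6
position: [0.4776, -0.2771, 0.0971]
tool_rot: [[0.174, 0.985, -0.002], [0.985, -0.174, 0.001], [0.001, -0.002, -1.0]]
ft_force: [-1.0, 1.9, 2.5]
grip_width: -0.0003
gripper_force: 1.2
```

Emit:
move_arm([
  [[0, 0, 0.04], [0, 0, 0]],
  [[0, 0, 0.03], [0, 0, 0]],
  [[0, 0, 0], [0, 0, 0]],
])

```text
time_s: 21.9
position: [0.4781, -0.2774, 0.0944]
tool_rot: [[0.173, 0.985, -0.001], [0.985, -0.173, 0.0], [-0.0, -0.001, -1.0]]
ft_force: [-3.8, 0.4, 4.6]
grip_width: -0.0003
gripper_force: 2.0
```

Emit:
move_arm([
  [[0, 0, 0.03], [0, 0, 0]],
  [[0, 0, 0.02], [0, 0, 0]],
  [[0, 0, 0], [0, 0, 0]],
  [[0, 0, 0], [0, 0, 0]],
])

```text
time_s: 22.3
position: [0.4784, -0.2775, 0.0929]
tool_rot: [[0.173, 0.985, 0.0], [0.985, -0.173, -0.001], [-0.001, 0.001, -1.0]]
ft_force: [-6.2, 2.6, 13.1]
grip_width: -0.0
gripper_force: 6.7
```

Emit:
move_arm([
  [[0, 0, -0.2], [0, 0, 0]],
  [[0, 0, -0.5], [0, 0, 0]],
  [[0, 0, -0.8], [0, 0, 0]],
  [[0, 0, -0.8], [0, 0, 0]],
  [[0, 0, 0], [0, 0, 0]],
  [[0, 0, 0], [0, 0, 0]],
  [[0, 0, 0], [0, 0, 0]],
])

```text
time_s: 23.0
position: [0.4782, -0.2771, 0.2057]
tool_rot: [[0.173, 0.985, -0.001], [0.985, -0.173, 0.001], [0.001, -0.001, -1.0]]
ft_force: [-0.9, -0.8, -0.8]
grip_width: -0.0001
gripper_force: 0.0
```

Run:
```python
from h import *
print(env.close_job())
```

```text
the job is handed in; nothing more can be done
None
```

I handed the job in with the carriage pushed fully in against its stop, the pin down through the eye and released, and reset then start each pressed to the bottom and let up; the interface returned no verdict.

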